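# Draw the lamp diffuser home in its loading jig and bolt it

## Robot

A 6-joint arm with a two-finger parallel gripper is mounted at the origin on a cart in front of the work surface, level with it; the furniture and walls round the work are solid. World frame = base frame: x ahead of the robot, y to its left, z up, the work surface at z = 0. Lengths are in m, angles in degrees, forces in N, time in s.
With the tool pointing down it reaches from about 0.275 to 0.85 m from the base axis. Payload 5.2 kg.
Tool frame: the origin (TCP) lies at the very end of the fingers, on their centre line; the grasp point (between the pads) lies 19 mm behind it; z points along the fingers, y is the line along which they close (so a half turn about z gives the same grasp; the last joint's range is limited). The gripper opens to 85 mm and grips with 20 to 120 N. Pads are 22 mm wide; open, the fingers measure 114 mm over their backs; the gripper's body (76 mm by 85 mm) begins 54 mm behind the grasp point. The pads swing forward as they close: fully open they stand 13 mm farther back than shut.
Start: joints at [52.838, 14.817, 87.949, -0, 77.235, -11.62], TCP at [0.237, 0.496, 0.21] pointing down, gripper open.
Joint ranges: [-179.93, 179.93], [-52.35, 119.4], [10.71, 147.94], [-69.91, 249.91], [12.55, 155.21], [-178.61, 178.61]. Speed limits (degrees/s): [147.25, 147.25, 180, 180, 180, 180].

## Interface

Orientations are given as a 3x3 rotation matrix whose columns are the frame's x, y, z axes.
In Python, from rig import manip gives the robot as it stands. The module is installed in compiled form; this text tells all that it offers.
- The arm moves only by the tool move_arm, never from a script. Its argument "increments" is a list of rows, each a list of 7 numbers: the shift along the world's x, y, z in cm, then the turn, a rotation vector about the world's x, y, z in rad, then the closure in counts, from 0 (fully open) to 255 (shut). In form: [[dx, dy, dz, wx, wy, wz, jaw], ...]. A call has exactly 8 rows; each row is the pose to reach, as a shift and turn from the pose commanded when the call began; what a row does not reach only later rows make up. A row lasts 1/8 s, in which the tool goes at most 62.5 mm and 10.7 degrees, less where a joint would pass 70% of its speed; a pose out of reach is approached as far as the arm can. A call with a gripper value outside its range is refused whole. The fingers move at their own pace and stop on an object; "grip_force" is the grip in N (left out, the last holds). Time passes only in rows, so rows that repeat a pose let the fingers close, or fill a call up. It gives the time, the measured TCP pose, the force, the opening and the grip force at its end, in the units of the state.
- manip.get_state(): the state, without advancing time (a new reading comes with each control period).
- manip.grab_frame(name): name is "scene" or "top"; returns the picture (384x512x3 uint8, red, green, blue); there is no depth.
- manip.get_calibration(name): a dict with "vertical_fov" (degrees; the focal length in pixels is half the picture's height over the tangent of half this angle, whatever the lens; pixels are square), "cx", "cy" (the principal point, pixels), "R" (3x3) and "t" (3): a world point X has camera coordinates R X + t. Camera axes: x right, y down, z forward; pixel columns grow to the right and rows downward; lengths in m; the calibration is good to about 2 mm. A picture is of the moment at which its call begins. get_calibration takes no time and is no camera call.
- manip.finish_job(): hands the job in; it is judged then, once.
The state is a dict: "time": time; "joint_pos": joint angles; "dq": joint speeds; "joint_efforts": joint torques, N m; "ee_pos": TCP position; "tool_rot": TCP orientation; "wrist_force": force on the tool from outside, world axes, zero at the start; "torque": the same for the moment, N m; "width": opening from 0.0 (shut) to 1.0 (fully open); "finger_force": force on a finger pad.
Only numpy, scipy, OpenCV 4.12 (cv2) and the standard library are available. Lean on these libraries where they do the work, as an engineer would, in place of code of your own. Each camera call takes 0.05 s, during which the arm holds its last target. There are 200 camera calls.

## Task

The white diffuser pane lies half under the hood of the loading jig. Press down on the bare part of the pane with the closed fingertips, gently enough not to crack it, and draw it along the rails toward the front until it sits fully against the front stop; then slide the bolt by its black knob fully in behind the pane, and let go. Leave the lamp housing, the gauge block and the tape roll where they are.

Things in the scene. Friction and masses are not known exactly. Their poses are not given: they have to be found in the camera images.
- jig: aluminium loading jig, fixed to the bench. Origin: underside, on the channel's centre line; x points from front stop to hood (away from the robot), y left, z up. Deck 12 mm thick, x -137 to 105, y -65 to 65 mm. Rails leave a channel y -52 to 52 mm, tops at z = 22 mm. Front stop: inner face x = -125 mm, top z = 25 mm. All rigid: use force feedback
- hood_edge (a point): middle of the front edge of the dark hood's roof. The hood covers x 12 to 105, y -64 to 64 mm in the jig's frame, top at z = 38.5 mm. Under it a spring pad (x 26 to 46 mm) presses the pane down with about 20 N; the pane drags until its rear edge has left the pad. Friction is low (0.1), but the front half of the pane's top is matt and grips fingertips: 11 to 16 N of finger pressure drags it
- pane: loose flat white rigid diffuser pane, 110 (x) x 100 (y) x 6 mm, 0.12 kg, cracks above 22 N. Origin: centre of its underside, on the deck, 12 mm above the bench (top at 18 mm); axes as the jig's. Its edges cannot be gripped. Starts with its origin at x = -5 to 20 mm in the jig's frame, its front 47 to 72 mm bare; seated against the front stop its origin is at x = -70 mm there
- bolt (a joint): travel in m of the steel slide bolt on the jig's right (-y) side: 0 drawn back, 0.036 fully in, starts at 0 to 0.006. It moves along the jig's +y against about 2 N of friction and stays where left. 12 mm wide (x -12 to 0 mm in the jig's frame), pointed nose, tip at y = -60 mm at 0; fully in it lies 3 mm behind the seated pane
- bolt_knob (a point): centre of the top of the bolt's black knob, an upright cylinder 18 mm in diameter, from z = 30 to 64 mm above the bench, on the bolt's bar (top at z = 23 mm); in the jig's frame at x = -6 mm, y = -115 mm + bolt travel. Axes as the jig's
- lamp: black die-cast lamp housing, 120 x 150 x 26 mm, loose on the bench left of the jig; origin at the centre of its underside. Bystander
- gauge: stepped steel gauge block, 24 x 50 x 32 mm, loose on the bench right of the jig's front; origin at the centre of its underside. Bystander
- tape: roll of tape lying flat, about 104 mm across and 25 mm high, loose on the bench right behind the jig; origin at the centre of its underside. Bystander

How it is judged:
By the outcome, as a careful person would: the job done as asked, in the order asked, and still so for the second after the job is handed in, with the robot touching nothing.
It also fails if it takes over 72 s, if anything falls off the work surface, if the arm or the gripper's body presses on something with over 40 N, if the wrist force passes 120 N, or if a joint passes its speed limit or range.

## Working session

There is one attempt and no reset: what is moved stays moved. The work goes in short steps, Python scripts to look and compute and a tool call to move; the robot and the scene stay as the last step left them, time stands still between calls to the robot, and variables do not carry over. Pictures are saved under pics/ and viewed, at most 10 in all, crops included, and the job is handed in when it is done.

Besides the shell and the picture viewer there is one more tool, called after "Call:" as name(argument=value, ...), one argument or row to a line, values as JSON. move_arm: Moves the arm, as the interface text tells. Its arguments: {"type":"object","properties":{"increments":{"type":"array"},"grip_force":{"type":"number"}},"required":["increments"]}

```bash
mkdir -p pics
cat > h.py <<'E'
import numpy as np, cv2
from rig import manip
def grab(name,fn):
    im=manip.grab_frame(name); cv2.imwrite('pics/'+fn,im[:,:,::-1]); return im
def K(name):
    c=manip.get_calibration(name); f=192/np.tan(np.radians(c['vertical_fov'])/2)
    return f,c['cx'],c['cy'],np.array(c['R']),np.array(c['t'])
def cast(name,u,v,z):
    f,cx,cy,R,t=K(name); d=R.T@np.array([(u-cx)/f,(v-cy)/f,1]); o=-R.T@t
    return o+d*(z-o[2])/d[2]
def proj(name,X):
    f,cx,cy,R,t=K(name); p=R@np.array(X)+t; return np.array([cx+f*p[0]/p[2],cy+f*p[1]/p[2]])
E
python3 - <<'E'
from h import *
a=grab('scene','s0.png');b=grab('top','t0.png')
for n in('scene','top'):
    c=manip.get_calibration(n);print({k:np.round(v,3).tolist() for k,v in c.items()}, (-np.array(c['R']).T@np.array(c['t'])).round(3))
s=manip.get_state();print(s)
E
```

```text
{'vertical_fov': 56.635, 'cx': 262.847, 'cy': 194.609, 'R': [[0.899, -0.437, -0.016], [-0.297, -0.584, -0.756], [0.321, 0.684, -0.655]], 't': [-0.487, 0.288, 0.92]} [ 0.228 -0.674  0.813]
{'vertical_fov': 57.053, 'cx': 255.51, 'cy': 193.667, 'R': [[0.033, -0.999, 0.005], [-0.979, -0.033, -0.203], [0.203, 0.001, -0.979]], 't': [0.069, 0.576, 1.008]} [0.357 0.086 1.104]
{'time': 0.1, 'joint_pos': array([ 5.28408678e+01,  1.48551988e+01,  8.80049114e+01,  8.00723661e-05,
        7.72341824e+01, -1.16187745e+01]), 'dq': array([-0.01531559, -0.14984645, -0.17806835,  0.0551292 ,  0.19919862,
       -0.00092435]), 'joint_efforts': array([ 8.48278887e-04, -4.46970212e+01, -2.91249418e+01, -4.53952334e-04,
        6.27771500e-03,  3.84374482e-05]), 'ee_pos': array([0.23679006, 0.49585706, 0.20875604]), 'tool_rot': array([[-9.02281520e-01,  4.31146225e-01, -9.95148827e-04],
       [ 4.31147245e-01,  9.02280630e-01, -1.31074735e-03],
       [ 3.32779740e-04, -1.61171878e-03, -9.99998646e-01]]), 'wrist_force': array([ 0.33573543, -1.34108463,  0.34247579]), 'torque': array([-0.02444135, -0.01610651, -0.00943937]), 'finger_force': 0.0, 'width': 0.9974253104552275}
```

View pics/t0.png

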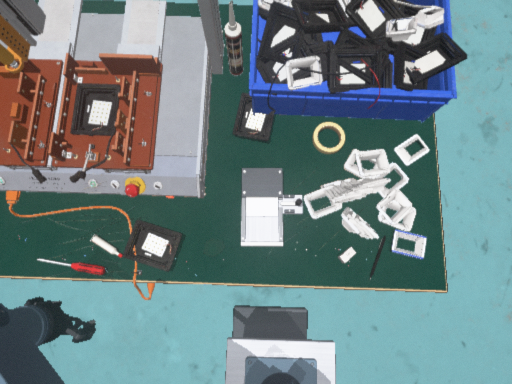

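View pics/s0.png

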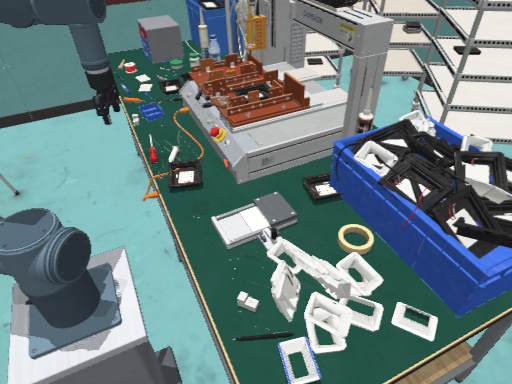

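The top view shows the jig at cols 241–284, rows 168–247, with the knob near (292,204). The tape is at (329,137) and the gauge at (347,256). The scene view shows the jig at about (255,215) and the knob near (268,232). I'll zoom in on both.

Run:
```python
from h import *
t=cv2.imread('pics/t0.png')[160:255,230:320]; s=cv2.imread('pics/s0.png')[180:260,200:310]
t=cv2.resize(t,None,fx=6,fy=6,interpolation=cv2.INTER_CUBIC)  #540x570
cv2.imwrite('pics/tc.png',t); cv2.imwrite('pics/sc.png',cv2.resize(s,None,fx=7,fy=7,interpolation=cv2.INTER_CUBIC))
for n,p,z in [('fl',(241,247),.02),('fr',(284,247),.02),('hl',(243,168),.0385),('hr',(284,168),.0385),('knob',(297,204),.06)]: print(n,cast('top',*p,z).round(4))
```

```text
fl [0.415  0.1266 0.02  ]
fr [ 0.4193 -0.0041  0.02  ]
hl [0.6586 0.1297 0.0385]
hr [0.663  0.0015 0.0385]
knob [ 0.5461 -0.0377  0.06  ]
```

View pics/tc.png

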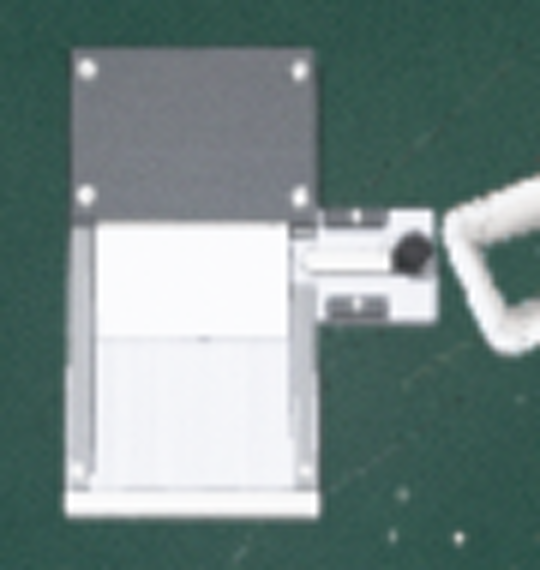

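View pics/sc.png

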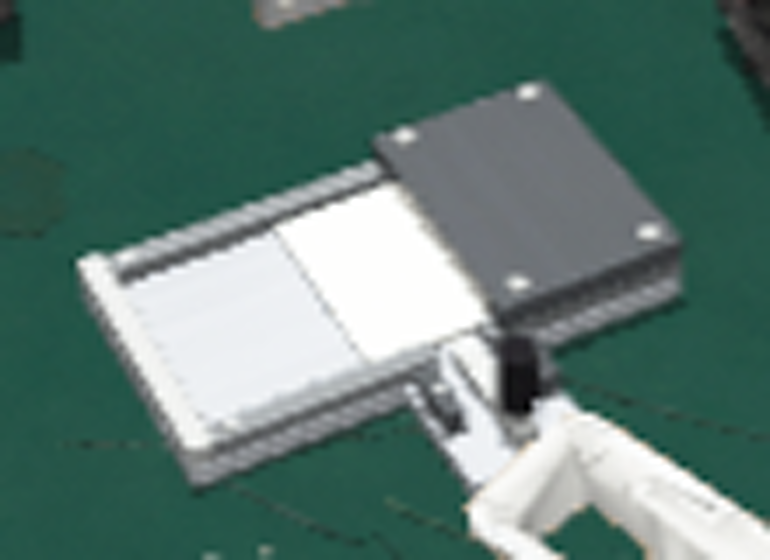

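In the top crop, the hood front edge is at row 222, cols 72–318. The pane's front edge is at row 338, cols 97–290, and the stop's inner edge is at row 490. The knob top is near (411,250). A white frame lies just right of the bolt.

Run:
```python
from h import *
def c(u,v,z): return cast('top',230+(u+.5)/6-.5,160+(v+.5)/6-.5,z)[:2]
P={'hoodFL':(72,221,.0385,12,64),'hoodFR':(318,221,.0385,12,-64),'hoodBL':(72,48,.0385,105,64),'hoodBR':(315,48,.0385,105,-64),
'stopL':(66,490,.025,-125,65),'stopR':(320,490,.025,-125,-65)}
J=np.array([p[3:] for p in P.values()])/1e3; W=np.array([c(*p[:3]) for p in P.values()])
Jc=J-J.mean(0);Wc=W-W.mean(0)
th=np.arctan2((Jc[:,0]*Wc[:,1]-Jc[:,1]*Wc[:,0]).sum(),(Jc*Wc).sum())
R=np.array([[np.cos(th),-np.sin(th)],[np.sin(th),np.cos(th)]]);o=W.mean(0)-R@J.mean(0)
print('theta',np.degrees(th),'o',o,'res mm',((J@R.T+o-W)*1e3).round(1).tolist())
tj=lambda w:(R.T@(w-o)*1e3).round(1)
print('paneF',tj(c(97,338,.018)),tj(c(290,338,.018)),'knob',tj(c(411,250,.064)), c(411,250,.064))
for x,y in[(-30,0),(-58,0),(-115,0),(-6,-115),(-6,-79),(-6,-135)]:print(x,y,(R@np.array([x,y])/1e3+o).round(4))
# scene check
for u,v,z in[(380,140,.0385),(548,80,.0385),(682,243,.0385),(517,345,.064)]:
  w=cast('scene',200+u/7,180+v/7,z)[:2];print('scene',w.round(4),tj(w))
# white frame near bolt corner, left edge
print('frame',tj(c(445,220,.015)),tj(c(500,345,.015)),tj(c(445,220,.04)),tj(c(500,345,.04)))
```

```text
theta 1.7425881259835276 o [0.55803339 0.06752798] res mm [[0.1, 1.5], [-0.2, -0.4], [1.2, 0.5], [0.8, -0.7], [-0.8, 0.3], [-1.1, -1.2]]
paneF [-45.7  49.7] [-45.4 -50. ] knob [  -7.5 -107.7] [ 0.55385756 -0.04035276]
-30 0 [0.528  0.0666]
-58 0 [0.5001 0.0658]
-115 0 [0.4431 0.064 ]
-6 -115 [ 0.5555 -0.0476]
-6 -79 [ 0.5544 -0.0116]
-6 -135 [ 0.5561 -0.0676]
scene [0.5716 0.123 ] [15.2 55.1]
scene [0.6614 0.1257] [105.1  55. ]
scene [ 6.623e-01 -1.000e-04] [102.2 -70.8]
scene [ 0.5572 -0.0438] [  -4.2 -111.3]
frame [  17.7 -132.2] [ -48.3 -159. ] [  12.7 -128.5] [ -51.8 -154.8]
```

Call:
move_arm(
  increments=[
    [2,-2.9,0,0,0,-0.1,255],
    [5.5,-7.9,0,0,0,-0.25,255],
    [9,-12.9,0,0,0,-0.4,255],
    [12.5,-17.9,0,0,0,-0.55,255],
    [16,-22.9,0,0,0,-0.7,255],
    [19.5,-27.9,0,0,0,-0.85,255],
    [23,-32.9,0,0,0,-1.0,255],
    [26,-37.3,-1,0,0,-1.094,255],
  ],
)

```text
time: 1.1
ee_pos: [0.4986, 0.1212, 0.1999]
tool_rot: [[-0.026, 1.0, 0.002], [1.0, 0.026, 0.0], [0.0, 0.002, -1.0]]
wrist_force: [0.5, 0.1, -0.5]
width: -0.001
finger_force: 0.0
```

Call:
move_arm(
  increments=[
    [3,-4.3,-3,0,0,0,255],
    [3.8,-5.5,-6,0,0,0,255],
    [3.9,-5.6,-9,0,0,0,255],
    [3.9,-5.6,-11,0,0,0,255],
    [3.9,-5.6,-12,0,0,0,255],
    [3.9,-5.6,-12,0,0,0,255],
    [3.9,-5.6,-12,0,0,0,255],
    [3.9,-5.6,-12,0,0,0,255],
  ],
)

```text
time: 2.1
ee_pos: [0.5368, 0.0673, 0.0805]
tool_rot: [[-0.031, 1.0, 0.002], [1.0, 0.031, -0.0], [-0.0, 0.002, -1.0]]
wrist_force: [0.4, 0.2, 0.2]
width: 0.001
finger_force: 0.0
```

Run:
```python
from h import *
grab('top','t1.png');grab('scene','s1.png')
a=cv2.imread('pics/t1.png')[140:265,200:325]; b=cv2.imread('pics/s1.png')[150:275,190:315]
cv2.imwrite('pics/c1.png',np.hstack([cv2.resize(x,(400,400),interpolation=cv2.INTER_CUBIC) for x in(a,b)]))
s=manip.get_state();print(s['time'],s['ee_pos'],s['tool_rot'].round(3).tolist(),s['wrist_force'],s['width'],s['joint_pos'])
```

```text
2.2 [0.53657922 0.06732746 0.08025077] [[-0.031, 1.0, 0.001], [1.0, 0.031, -0.0], [-0.0, 0.001, -1.0]] [-1.01628433 -0.22477625 -0.66970302] 0.00010849748628350599 [-4.67170903e+00  2.08197745e+01  9.91582720e+01  1.09530738e-03
  5.99412443e+01 -6.46108724e+00]
```

View pics/c1.png

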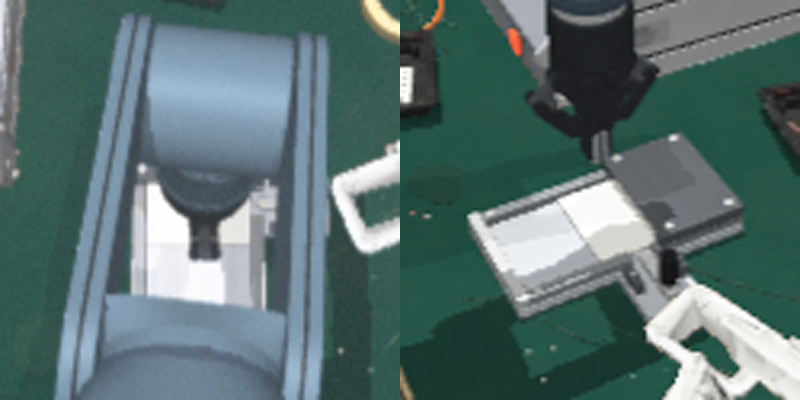

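The fingertips hang above the bare pane: the tip is at about (205,255) in the left crop and the pane's front edge is at row 243. I'll descend carefully.

Call:
move_arm(
  increments=[
    [0,0,-2,0,0,0,255],
    [0,0,-4,0,0,0,255],
    [0,0,-5,0,0,0,255],
    [0,0,-5.5,0,0,0,255],
    [0,0,-5.7,0,0,0,255],
    [0,0,-5.8,0,0,0,255],
    [0,0,-5.9,0,0,0,255],
    [0,0,-5.9,0,0,0,255],
  ],
)

```text
time: 3.2
ee_pos: [0.5363, 0.0672, 0.0207]
tool_rot: [[-0.031, 1.0, 0.0], [1.0, 0.031, -0.0], [-0.0, 0.0, -1.0]]
wrist_force: [0.7, 0.3, -0.2]
width: -0.003
finger_force: 0.0
```

Call:
move_arm(
  increments=[
    [0,0,-0.05,0,0,0,255],
    [0,0,-0.1,0,0,0,255],
    [0,0,-0.15,0,0,0,255],
    [0,0,-0.2,0,0,0,255],
    [0,0,-0.25,0,0,0,255],
    [0,0,-0.3,0,0,0,255],
    [0,0,-0.3,0,0,0,255],
    [0,0,-0.3,0,0,0,255],
  ],
)

```text
time: 4.2
ee_pos: [0.5362, 0.0673, 0.0175]
tool_rot: [[-0.031, 1.0, 0.0], [1.0, 0.031, 0.0], [0.0, 0.0, -1.0]]
wrist_force: [-0.3, 0.1, -0.3]
width: -0.001
finger_force: 0.0
```

Call:
move_arm(
  increments=[
    [0,0,-0.02,0,0,0,255],
    [0,0,-0.04,0,0,0,255],
    [0,0,-0.06,0,0,0,255],
    [0,0,-0.08,0,0,0,255],
    [0,0,-0.1,0,0,0,255],
    [0,0,-0.1,0,0,0,255],
    [0,0,-0.1,0,0,0,255],
    [0,0,-0.1,0,0,0,255],
  ],
)

```text
time: 5.2
ee_pos: [0.5362, 0.0673, 0.0165]
tool_rot: [[-0.031, 1.0, 0.0], [1.0, 0.031, -0.0], [-0.0, 0.0, -1.0]]
wrist_force: [1.3, -0.3, 0.2]
width: -0.003
finger_force: 0.0
```

Call:
move_arm(
  increments=[
    [0,0,-0.02,0,0,0,255],
    [0,0,-0.04,0,0,0,255],
    [0,0,-0.06,0,0,0,255],
    [0,0,-0.08,0,0,0,255],
    [0,0,-0.1,0,0,0,255],
    [0,0,-0.1,0,0,0,255],
    [0,0,-0.1,0,0,0,255],
    [0,0,-0.1,0,0,0,255],
  ],
)

```text
time: 6.2
ee_pos: [0.5361, 0.0673, 0.0155]
tool_rot: [[-0.031, 1.0, 0.0], [1.0, 0.031, 0.0], [0.0, 0.0, -1.0]]
wrist_force: [0.3, 0.1, -0.1]
width: -0.003
finger_force: 0.0
```

Call:
move_arm(
  increments=[
    [0,0,-0.02,0,0,0,255],
    [0,0,-0.04,0,0,0,255],
    [0,0,-0.06,0,0,0,255],
    [0,0,-0.08,0,0,0,255],
    [0,0,-0.1,0,0,0,255],
    [0,0,-0.1,0,0,0,255],
    [0,0,-0.1,0,0,0,255],
    [0,0,-0.1,0,0,0,255],
  ],
)

```text
time: 7.2
ee_pos: [0.5361, 0.0673, 0.0145]
tool_rot: [[-0.031, 1.0, 0.0], [1.0, 0.031, 0.0], [0.0, 0.0, -1.0]]
wrist_force: [0.3, 0.2, 0.2]
width: 0.003
finger_force: 0.0
```

Run:
```python
from h import *
grab('scene','s2.png')
b=cv2.imread('pics/s2.png')[180:260,200:310]
cv2.imwrite('pics/c2.png',cv2.resize(b,None,fx=7,fy=7,interpolation=cv2.INTER_CUBIC))
s=manip.get_state();print(s['ee_pos'],s['wrist_force'],s['torque'],s['joint_efforts'])
print([((proj('scene',(.536,.0673,z))-[200,180])*7).round() for z in(.0145,.018)])
```

```text
[0.53612928 0.06727085 0.01451746] [-1.1468155  -0.55324709 -0.03642199] [-0.02358819 -0.02000773  0.02238568] [-1.25281240e-03 -4.78235900e+01 -2.14073145e+01 -3.20256340e-04
  7.83122305e-04 -3.36250946e-05]
[array([362., 276.]), array([362., 271.])]
```

View pics/c2.png

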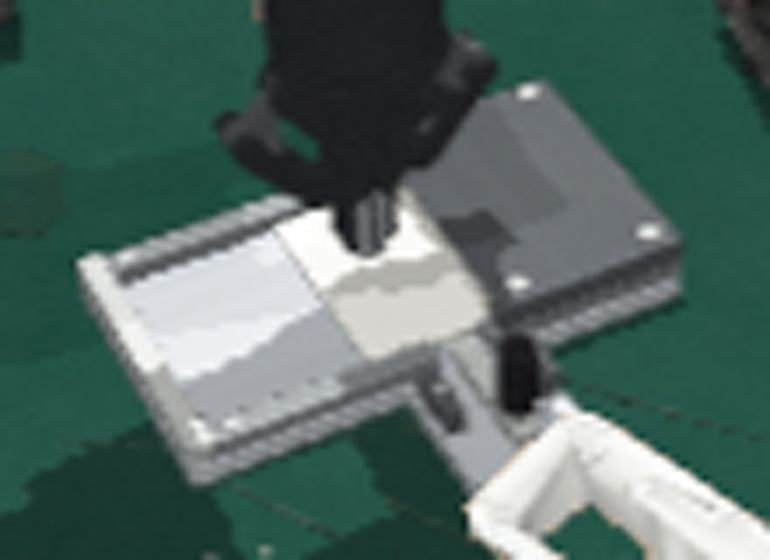

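The scene crop shows the tip at about (368,253) over the pane, at or above its surface, with no contact force. I'll keep descending slowly.

Call:
move_arm(
  increments=[
    [0,0,-0.02,0,0,0,255],
    [0,0,-0.04,0,0,0,255],
    [0,0,-0.06,0,0,0,255],
    [0,0,-0.08,0,0,0,255],
    [0,0,-0.1,0,0,0,255],
    [0,0,-0.1,0,0,0,255],
    [0,0,-0.1,0,0,0,255],
    [0,0,-0.1,0,0,0,255],
  ],
)

```text
time: 8.25
ee_pos: [0.5361, 0.0672, 0.0135]
tool_rot: [[-0.031, 1.0, -0.0], [1.0, 0.031, 0.0], [0.0, -0.0, -1.0]]
wrist_force: [-0.6, 0.4, -0.2]
width: 0.004
finger_force: 0.0
```

Call:
move_arm(
  increments=[
    [0,0,-0.02,0,0,0,255],
    [0,0,-0.04,0,0,0,255],
    [0,0,-0.06,0,0,0,255],
    [0,0,-0.08,0,0,0,255],
    [0,0,-0.1,0,0,0,255],
    [0,0,-0.1,0,0,0,255],
    [0,0,-0.1,0,0,0,255],
    [0,0,-0.1,0,0,0,255],
  ],
)

```text
time: 9.25
ee_pos: [0.5362, 0.0673, 0.0125]
tool_rot: [[-0.031, 1.0, 0.0], [1.0, 0.031, -0.0], [-0.0, 0.0, -1.0]]
wrist_force: [-0.6, 0.3, 0.2]
width: -0.003
finger_force: 0.0
```

Call:
move_arm(
  increments=[
    [0,0,-0.02,0,0,0,255],
    [0,0,-0.04,0,0,0,255],
    [0,0,-0.06,0,0,0,255],
    [0,0,-0.08,0,0,0,255],
    [0,0,-0.1,0,0,0,255],
    [0,0,-0.1,0,0,0,255],
    [0,0,-0.1,0,0,0,255],
    [0,0,-0.1,0,0,0,255],
  ],
)

```text
time: 10.25
ee_pos: [0.5361, 0.0673, 0.0115]
tool_rot: [[-0.031, 1.0, -0.0], [1.0, 0.031, -0.0], [-0.0, -0.0, -1.0]]
wrist_force: [0.7, 1.1, 0.3]
width: -0.002
finger_force: 0.0
```

Run:
```python
from h import *
grab('scene','s3.png')
print('pred s1',proj('scene',(.5366,.0673,.080)),'obs 251.6,200')
for f,z in(('s2.png',.0145),('s3.png',.0115)):
    g=cv2.imread('pics/'+f,0)[200:225,246:260]; print(f,proj('scene',(.536,.0673,z)))
    print(g)
```

```text
pred s1 [251.15850548 204.16982779] obs 251.6,200
s2.png [251.75135316 219.48346772]
[[ 29  30  31  31  29  31  31  29  27  30  33  31  33  34]
 [ 29  30  33  32  32  29  32  31  29  29  30  33  31  33]
 [ 32  27  30  31  32  31  33  33  30  28  31  33  32  32]
 [ 31  33  29  31  33  31  29  29  31  31  30  31  30  30]
 [ 34  32  29  30  29  32  30  30  31  32  31  42  71  81]
 [ 32  33  29  30  31  31  29  28  31  32  31  70  94 101]
 [ 30  31  30  31  32  33  30  30  30  30  54  97 104 102]
 [ 31  31  30  31  33  32  31  65  62  40  82 151 141 110]
 [ 31  32  29  30  32  47  66  75 101  71  86 156 173 125]
 [ 88  67  30  31  41  94  88  71 103  74 127 169 176 151]
 [229 135  30  31  56  99  99  79 103  75 129 233 218 173]
 [235 140  29  31  45  97 100  70  98  74 131 237 248 218]
 [235 140  31  32  45  96 100  68  98  80  90 233 249 221]
 [248 209  98  34  45  96 100  68  98  80 177 242 249 248]
 [249 248 184  59  42  93 100  68  98 201 243 249 249 249]
 [249 249 232 133  32  90 111  78 101 210 246 249 249 249]
 [249 249 248 230 195 142 114 139 204 243 249 249 249 249]
 [249 249 24
[... 1271 characters left out ...]
7  31  31  40  96 100  68  98  81  84 233 249 248]
 [249 214 100  31  43  94  98  68  98 155 200 243 249 249]
 [249 248 206  95  32  91 112  78  98 206 244 249 249 249]
 [249 249 248 183  74  96 113  73  97 209 246 249 249 249]
 [249 249 249 248 219 142 170 138 149 180 189 192 193 192]
 [249 249 249 249 221 172 175 174 174 176 176 176 176 176]
 [249 249 226 192 182 176 175 177 175 177 176 176 176 176]
 [250 226 182 176 176 175 176 175 176 177 176 176 176 176]
 [199 181 176 176 176 176 176 198 188 176 176 198 188 198]
 [198 193 198 209 209 209 209 211 210 208 208 212 210 211]
 [178 191 211 212 212 213 212 212 213 212 212 212 213 212]
 [169 175 202 213 213 212 212 212 212 212 213 212 212 213]]
```

The tip keeps moving down and consistently appears a few mm above its computed place, so the real fingertip is a little short of the TCP. I'll continue down on force.

Call:
move_arm(
  increments=[
    [0,0,-0.02,0,0,0,255],
    [0,0,-0.04,0,0,0,255],
    [0,0,-0.06,0,0,0,255],
    [0,0,-0.08,0,0,0,255],
    [0,0,-0.1,0,0,0,255],
    [0,0,-0.1,0,0,0,255],
    [0,0,-0.1,0,0,0,255],
    [0,0,-0.1,0,0,0,255],
  ],
)

```text
time: 11.3
ee_pos: [0.5361, 0.0673, 0.0105]
tool_rot: [[-0.031, 1.0, -0.0], [1.0, 0.031, -0.0], [-0.0, -0.0, -1.0]]
wrist_force: [0.1, 0.5, -0.1]
width: 0.003
finger_force: 0.0
```

Call:
move_arm(
  increments=[
    [0,0,-0.02,0,0,0,255],
    [0,0,-0.04,0,0,0,255],
    [0,0,-0.06,0,0,0,255],
    [0,0,-0.08,0,0,0,255],
    [0,0,-0.1,0,0,0,255],
    [0,0,-0.1,0,0,0,255],
    [0,0,-0.1,0,0,0,255],
    [0,0,-0.1,0,0,0,255],
  ],
)

```text
time: 12.3
ee_pos: [0.5361, 0.0673, 0.0095]
tool_rot: [[-0.031, 1.0, 0.0], [1.0, 0.031, -0.0], [-0.0, 0.0, -1.0]]
wrist_force: [-0.1, -0.6, -0.3]
width: -0.001
finger_force: 0.0
```

Call:
move_arm(
  increments=[
    [0,0,-0.02,0,0,0,255],
    [0,0,-0.04,0,0,0,255],
    [0,0,-0.06,0,0,0,255],
    [0,0,-0.08,0,0,0,255],
    [0,0,-0.1,0,0,0,255],
    [0,0,-0.1,0,0,0,255],
    [0,0,-0.1,0,0,0,255],
    [0,0,-0.1,0,0,0,255],
  ],
)

```text
time: 13.3
ee_pos: [0.5362, 0.0673, 0.0085]
tool_rot: [[-0.031, 1.0, 0.0], [1.0, 0.031, 0.0], [0.0, 0.0, -1.0]]
wrist_force: [-1.2, -0.6, 0.1]
width: -0.0
finger_force: 0.0
```

Call:
move_arm(
  increments=[
    [0,0,-0.02,0,0,0,255],
    [0,0,-0.04,0,0,0,255],
    [0,0,-0.06,0,0,0,255],
    [0,0,-0.08,0,0,0,255],
    [0,0,-0.1,0,0,0,255],
    [0,0,-0.1,0,0,0,255],
    [0,0,-0.1,0,0,0,255],
    [0,0,-0.1,0,0,0,255],
  ],
)

```text
time: 14.3
ee_pos: [0.5361, 0.0673, 0.0075]
tool_rot: [[-0.031, 1.0, 0.0], [1.0, 0.031, -0.0], [-0.0, 0.0, -1.0]]
wrist_force: [0.4, 0.0, -0.8]
width: -0.0
finger_force: 0.0
```

Run:
```python
from h import *
grab('scene','s4.png')
g=cv2.imread('pics/s4.png',0)[212:222,246:260]; print(proj('scene',(.536,.0673,.0075)));print(g)
b=cv2.imread('pics/s4.png')[180:260,200:310]
cv2.imwrite('pics/c4.png',cv2.resize(b,None,fx=7,fy=7,interpolation=cv2.INTER_CUBIC))
s=manip.get_state();print(s['ee_pos'],s['wrist_force'])
```

```text
[251.83039102 221.04533547]
[[233 139  28  29  43  95 101  69  97  83  91 233 249 220]
 [248 177  29  31  43  96 101  68  98  86  85 232 249 248]
 [249 191  59  30  43  94  99  68  98  81  83 232 249 249]
 [249 232 133  29  33  91 111  79  98 155 200 242 249 249]
 [249 248 207  94  30  90 113  73  97 206 244 249 249 225]
 [249 249 248 206 104  96 113  74 110 158 185 192 193 182]
 [249 249 249 248 205 126 129 134 159 174 175 176 176 176]
 [249 249 225 192 180 173 172 173 174 176 175 176 176 177]
 [250 225 182 176 176 176 176 176 176 176 175 175 177 176]
 [200 181 176 176 176 176 175 177 176 176 176 176 176 198]]
[0.53613272 0.06725497 0.00753389] [ 0.68454053  0.06014815 -0.41589077]
```

View pics/c4.png

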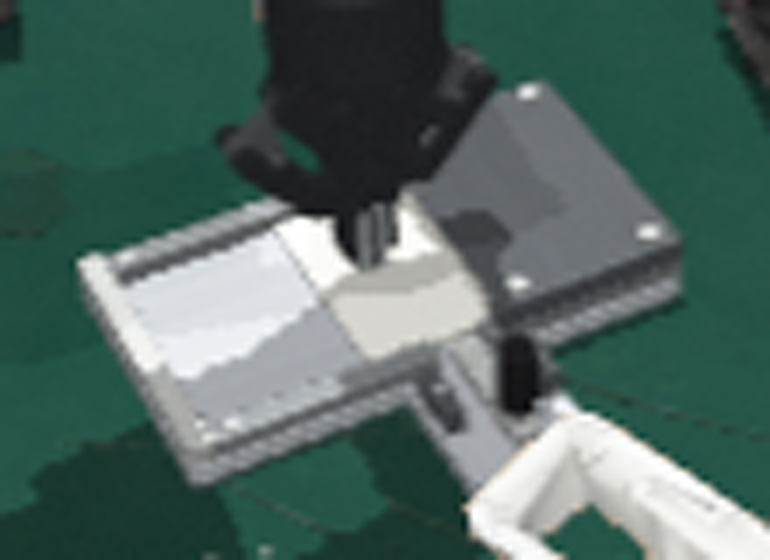

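The tip is now at about (370,265) in the crop, almost on the pane. Its image height fits a true tip about 12 mm above the reported TCP.

Call:
move_arm(
  increments=[
    [0,0,-0.02,0,0,0,255],
    [0,0,-0.04,0,0,0,255],
    [0,0,-0.06,0,0,0,255],
    [0,0,-0.08,0,0,0,255],
    [0,0,-0.1,0,0,0,255],
    [0,0,-0.1,0,0,0,255],
    [0,0,-0.1,0,0,0,255],
    [0,0,-0.1,0,0,0,255],
  ],
)

```text
time: 15.35
ee_pos: [0.5361, 0.0673, 0.0065]
tool_rot: [[-0.031, 1.0, -0.0], [1.0, 0.031, -0.0], [-0.0, -0.0, -1.0]]
wrist_force: [0.4, -0.4, -0.3]
width: -0.002
finger_force: 0.0
```

Call:
move_arm(
  increments=[
    [0,0,-0.02,0,0,0,255],
    [0,0,-0.04,0,0,0,255],
    [0,0,-0.06,0,0,0,255],
    [0,0,-0.08,0,0,0,255],
    [0,0,-0.1,0,0,0,255],
    [0,0,-0.1,0,0,0,255],
    [0,0,-0.1,0,0,0,255],
    [0,0,-0.1,0,0,0,255],
  ],
)

```text
time: 16.35
ee_pos: [0.5361, 0.0673, 0.0055]
tool_rot: [[-0.031, 1.0, 0.0], [1.0, 0.031, -0.0], [-0.0, 0.0, -1.0]]
wrist_force: [-0.5, -0.2, -0.6]
width: -0.002
finger_force: 0.0
```

Call:
move_arm(
  increments=[
    [0,0,-0.02,0,0,0,255],
    [0,0,-0.04,0,0,0,255],
    [0,0,-0.06,0,0,0,255],
    [0,0,-0.08,0,0,0,255],
    [0,0,-0.1,0,0,0,255],
    [0,0,-0.1,0,0,0,255],
    [0,0,-0.1,0,0,0,255],
    [0,0,-0.1,0,0,0,255],
  ],
)

```text
time: 17.35
ee_pos: [0.5361, 0.0673, 0.0045]
tool_rot: [[-0.031, 1.0, -0.0], [1.0, 0.031, 0.0], [0.0, -0.0, -1.0]]
wrist_force: [0.0, -0.3, -0.6]
width: 0.005
finger_force: 0.0
```

Call:
move_arm(
  increments=[
    [0,0,-0.02,0,0,0,255],
    [0,0,-0.04,0,0,0,255],
    [0,0,-0.06,0,0,0,255],
    [0,0,-0.08,0,0,0,255],
    [0,0,-0.1,0,0,0,255],
    [0,0,-0.1,0,0,0,255],
    [0,0,-0.1,0,0,0,255],
    [0,0,-0.1,0,0,0,255],
  ],
)

```text
time: 18.35
ee_pos: [0.5361, 0.0673, 0.0035]
tool_rot: [[-0.031, 1.0, -0.0], [1.0, 0.031, -0.0], [-0.0, -0.0, -1.0]]
wrist_force: [0.5, 1.7, 0.7]
width: -0.001
finger_force: 0.0
```

Run:
```python
from h import *
grab('scene','s5.png')
print(cv2.imread('pics/s5.png',0)[212:222,246:260]);s=manip.get_state();print(s['ee_pos'],s['wrist_force'],s['joint_efforts'])
```

```text
[[194 133  30  31  42  93  98  67  98  81  98 234 249 220]
 [247 176  27  28  42  96 100  68  98  80  84 233 249 248]
 [249 180  28  31  43  93  99  68  98  82  83 233 249 249]
 [249 212  95  30  32  91 111  78  99  81  82 232 249 249]
 [249 248 174  31  32  90 112  74  96 155 233 248 225 192]
 [249 249 210  94  31  90 113  72  95 138 179 192 182 176]
 [249 249 248 187  87 100 112  74 120 152 169 176 176 176]
 [249 249 225 178 169 134 129 157 171 173 175 175 176 176]
 [250 225 182 176 177 172 171 175 175 176 176 177 176 176]
 [199 182 177 177 177 176 176 175 176 176 176 176 176 176]]
[0.5361202  0.06725933 0.0035134 ] [-0.77978545 -0.74164421 -0.14250608] [ 8.66000119e-04 -4.81398368e+01 -2.08464342e+01 -2.01818902e-04
  8.52320100e-04  1.47052793e-05]
```

Call:
move_arm(
  increments=[
    [0,0,-0.02,0,0,0,255],
    [0,0,-0.04,0,0,0,255],
    [0,0,-0.06,0,0,0,255],
    [0,0,-0.08,0,0,0,255],
    [0,0,-0.1,0,0,0,255],
    [0,0,-0.1,0,0,0,255],
    [0,0,-0.1,0,0,0,255],
    [0,0,-0.1,0,0,0,255],
  ],
)

```text
time: 19.4
ee_pos: [0.5362, 0.0673, 0.0025]
tool_rot: [[-0.031, 1.0, 0.0], [1.0, 0.031, 0.0], [0.0, 0.0, -1.0]]
wrist_force: [0.3, 0.1, -0.5]
width: -0.001
finger_force: 0.0
```

Call:
move_arm(
  increments=[
    [0,0,-0.02,0,0,0,255],
    [0,0,-0.04,0,0,0,255],
    [0,0,-0.06,0,0,0,255],
    [0,0,-0.08,0,0,0,255],
    [0,0,-0.1,0,0,0,255],
    [0,0,-0.1,0,0,0,255],
    [0,0,-0.1,0,0,0,255],
    [0,0,-0.1,0,0,0,255],
  ],
)

```text
time: 20.4
ee_pos: [0.5361, 0.0672, 0.0015]
tool_rot: [[-0.031, 1.0, -0.0], [1.0, 0.031, -0.0], [-0.0, -0.0, -1.0]]
wrist_force: [0.3, -0.3, 0.0]
width: -0.002
finger_force: 0.0
```

Run:
```python
from h import *
grab('scene','s6.png')
print(cv2.imread('pics/s6.png',0)[214:223,246:260]);
for p in[(251.5,218.3),(251.5,219.2),(251.5,220)]: print('tip cast at z=.018',p,cast('scene',*p,.018).round(4))
# known jig points (from top fit) projected to scene crop for comparison
th=np.radians(1.74);R=np.array([[np.cos(th),-np.sin(th)],[np.sin(th),np.cos(th)]]);o=np.array([.558,.0675])
for n,x,y,z in[('hoodFL',12,64,38.5),('hoodFR',12,-64,38.5),('hoodBR',105,-64,38.5),('hoodBL',105,64,38.5),('stopL',-137,65,25),('stopR',-137,-65,25),('deckbotR',-137,-65,0),('paneFR',-45.5,-50,18),('paneFL',-45.5,50,18),('knob',-6,-109,64)]:
  w=np.r_[R@np.array([x,y])/1e3+o,z/1e3]; print(n,((proj('scene',w)-[200,180])*7).round())
print('tip tri'); A=[];b=[]
for n,(u,v) in(('scene',(251.6,200)),('top',(264.1,220.3))):
  f,cx,cy,Rc,t=K(n); d=np.array([(u-cx)/f,(v-cy)/f,1]);d=Rc.T@d;d/=np.linalg.norm(d);P=np.eye(3)-np.outer(d,d);A.append(P);b.append(P@(-Rc.T@t))
print(np.linalg.lstsq(np.vstack(A),np.hstack(b),rcond=None)[0], proj('top',(.5366,.0673,.08)))
```

```text
[[249 180  29  31  43  95  99  68  98  81  86 232 249 249]
 [249 181  29  28  33  90 111  79  98  80  83 232 249 249]
 [249 213  98  35  33  92 113  73  96  81 178 243 226 193]
 [249 248 205  94  31  91 112  73  95 131 168 189 182 175]
 [249 249 248 174  30  91 113  73  96 146 170 176 175 176]
 [249 225 192 156 134 118 114 103 130 164 175 176 176 177]
 [227 182 176 173 172 161 164 170 173 175 176 176 176 176]
 [189 175 176 176 177 174 176 176 176 175 176 176 176 176]
 [171 177 177 198 208 209 209 208 209 209 209 209 210 209]]
tip cast at z=.018 (251.5, 218.3) [0.5361 0.0692 0.018 ]
tip cast at z=.018 (251.5, 219.2) [0.5345 0.0656 0.018 ]
tip cast at z=.018 (251.5, 220) [0.533  0.0623 0.018 ]
hoodFL [365. 131.]
hoodFR [496. 303.]
hoodBR [679. 232.]
hoodBL [538.  69.]
stopL [ 70. 257.]
stopR [184. 450.]
deckbotR [189. 489.]
paneFR [365. 361.]
paneFL [269. 222.]
knob [510. 343.]
tip tri
[0.50907877 0.05472779 0.11133838] [262.12307762 204.81456457]
```

Run:
```python
from h import *
grab('top','t6.png')
a=cv2.imread('pics/t6.png')[170:250,220:300]; b=cv2.imread('pics/s6.png')[185:235,225:275]
cv2.imwrite('pics/c6.png',np.hstack([cv2.resize(x,(400,400),interpolation=cv2.INTER_NEAREST) for x in(a,b)]))
print((proj('top',(.536,.0673,.0015))-[220,170])*5,(proj('top',(.536,.0673,.018))-[220,170])*5,(proj('scene',(.536,.0673,.018))-[225,185])*8)
```

```text
[207.63025858 196.38917263] [208.21721487 192.15697517] [213.69274445 269.58214473]
```

View pics/c6.png

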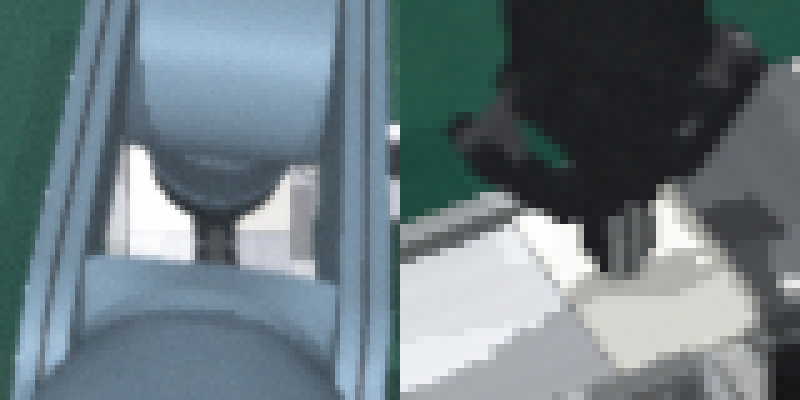

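Right panel: the tip at about (620,275) is on or just above the pane, near the predicted contact pixel. In the left panel, the dark bar is the gripper linkage. I'll keep going down on force.

Call:
move_arm(
  increments=[
    [0,0,-0.02,0,0,0,255],
    [0,0,-0.04,0,0,0,255],
    [0,0,-0.06,0,0,0,255],
    [0,0,-0.08,0,0,0,255],
    [0,0,-0.1,0,0,0,255],
    [0,0,-0.1,0,0,0,255],
    [0,0,-0.1,0,0,0,255],
    [0,0,-0.1,0,0,0,255],
  ],
)

```text
time: 21.5
ee_pos: [0.5361, 0.0673, 0.0005]
tool_rot: [[-0.031, 1.0, 0.0], [1.0, 0.031, -0.0], [-0.0, 0.0, -1.0]]
wrist_force: [-0.6, 0.1, 0.1]
width: 0.001
finger_force: 0.0
```

Call:
move_arm(
  increments=[
    [0,0,-0.02,0,0,0,255],
    [0,0,-0.04,0,0,0,255],
    [0,0,-0.06,0,0,0,255],
    [0,0,-0.08,0,0,0,255],
    [0,0,-0.1,0,0,0,255],
    [0,0,-0.1,0,0,0,255],
    [0,0,-0.1,0,0,0,255],
    [0,0,-0.1,0,0,0,255],
  ],
)

```text
time: 22.5
ee_pos: [0.5361, 0.0673, -0.0005]
tool_rot: [[-0.031, 1.0, 0.0], [1.0, 0.031, 0.0], [0.0, 0.0, -1.0]]
wrist_force: [-0.4, -0.2, -0.6]
width: 0.0
finger_force: 0.0
```

Call:
move_arm(
  increments=[
    [0,0,-0.02,0,0,0,255],
    [0,0,-0.03,0,0,0,255],
    [0,0,-0.05,0,0,0,255],
    [0,0,-0.06,0,0,0,255],
    [0,0,-0.08,0,0,0,255],
    [0,0,-0.09,0,0,0,255],
    [0,0,-0.11,0,0,0,255],
    [0,0,-0.12,0,0,0,255],
  ],
)

```text
time: 23.5
ee_pos: [0.5361, 0.0673, -0.0017]
tool_rot: [[-0.031, 1.0, -0.0], [1.0, 0.031, 0.0], [0.0, -0.0, -1.0]]
wrist_force: [0.6, 0.9, 1.1]
width: 0.004
finger_force: 0.0
```

Call:
move_arm(
  increments=[
    [0,0,-0.01,0,0,0,255],
    [0,0,-0.02,0,0,0,255],
    [0,0,-0.03,0,0,0,255],
    [0,0,-0.04,0,0,0,255],
    [0,0,-0.05,0,0,0,255],
    [0,0,-0.06,0,0,0,255],
    [0,0,-0.07,0,0,0,255],
    [0,0,-0.08,0,0,0,255],
  ],
)

```text
time: 24.5
ee_pos: [0.5361, 0.0673, -0.0025]
tool_rot: [[-0.031, 1.0, 0.0], [1.0, 0.031, 0.0], [0.0, 0.0, -1.0]]
wrist_force: [0.1, 0.0, 0.7]
width: -0.003
finger_force: 0.0
```

Call:
move_arm(
  increments=[
    [0,0,-0.02,0,0,0,255],
    [0,0,-0.03,0,0,0,255],
    [0,0,-0.05,0,0,0,255],
    [0,0,-0.06,0,0,0,255],
    [0,0,-0.08,0,0,0,255],
    [0,0,-0.09,0,0,0,255],
    [0,0,-0.11,0,0,0,255],
    [0,0,-0.12,0,0,0,255],
  ],
)

```text
time: 25.5
ee_pos: [0.5361, 0.0672, -0.0037]
tool_rot: [[-0.031, 1.0, -0.0], [1.0, 0.031, -0.0], [-0.0, -0.0, -1.0]]
wrist_force: [0.5, 0.2, 1.3]
width: -0.004
finger_force: 0.3
```

Call:
move_arm(
  increments=[
    [0,0,-0.01,0,0,0,255],
    [0,0,-0.02,0,0,0,255],
    [0,0,-0.03,0,0,0,255],
    [0,0,-0.04,0,0,0,255],
    [0,0,-0.05,0,0,0,255],
    [0,0,-0.06,0,0,0,255],
    [0,0,-0.07,0,0,0,255],
    [0,0,-0.07,0,0,0,255],
  ],
)

```text
time: 26.5
ee_pos: [0.5362, 0.0673, -0.0037]
tool_rot: [[-0.031, 1.0, 0.0], [1.0, 0.031, -0.0], [-0.0, 0.0, -1.0]]
wrist_force: [-2.7, 0.3, 8.0]
width: -0.003
finger_force: 4.0
```

Contact at 8 N, with a stiffness of about 10 N/mm. Adding 0.5 mm and starting the drag slowly.

Call:
move_arm(
  increments=[
    [0,0,-0.02,0,0,0,255],
    [0,0,-0.04,0,0,0,255],
    [0,0,-0.05,0,0,0,255],
    [-0.1,0,-0.05,0,0,0,255],
    [-0.2,-0.01,-0.05,0,0,0,255],
    [-0.3,-0.01,-0.05,0,0,0,255],
    [-0.4,-0.01,-0.05,0,0,0,255],
    [-0.5,-0.02,-0.05,0,0,0,255],
  ],
)

```text
time: 27.5
ee_pos: [0.5339, 0.0668, -0.0037]
tool_rot: [[-0.031, 1.0, 0.006], [1.0, 0.031, -0.0], [-0.001, 0.006, -1.0]]
wrist_force: [4.7, 0.7, 5.9]
width: 0.0
finger_force: 2.9
```

Call:
move_arm(
  increments=[
    [0,0,-0.02,0,0,0,255],
    [0,0,-0.04,0,0,0,255],
    [0,0,-0.06,0,0,0,255],
    [0,0,-0.07,0,0,0,255],
    [0,0,-0.07,0,0,0,255],
    [0,0,-0.07,0,0,0,255],
    [0,0,-0.07,0,0,0,255],
    [0,0,-0.07,0,0,0,255],
  ],
)

```text
time: 28.5
ee_pos: [0.5338, 0.0668, -0.0038]
tool_rot: [[-0.031, 1.0, 0.006], [1.0, 0.031, -0.0], [-0.001, 0.006, -1.0]]
wrist_force: [2.8, 0.7, 12.8]
width: 0.003
finger_force: 6.2
```

Call:
move_arm(
  increments=[
    [-0.2,-0.01,0,0,0,0,255],
    [-0.4,-0.01,0,0,0,0,255],
    [-0.6,-0.02,0,0,0,0,255],
    [-0.8,-0.02,0,0,0,0,255],
    [-1.0,-0.03,0,0,0,0,255],
    [-1.2,-0.04,0,0,0,0,255],
    [-1.4,-0.04,0,0,0,0,255],
    [-1.6,-0.05,0,0,0,0,255],
  ],
)

```text
time: 29.5
ee_pos: [0.519, 0.0661, -0.0038]
tool_rot: [[-0.031, 0.999, 0.008], [1.0, 0.031, -0.001], [-0.001, 0.008, -1.0]]
wrist_force: [5.7, 0.4, 8.7]
width: -0.001
finger_force: 4.8
```

Run:
```python
from h import *
grab('scene','s7.png')
b=cv2.imread('pics/s7.png')[180:260,200:310]
cv2.imwrite('pics/c7.png',cv2.resize(b,None,fx=7,fy=7,interpolation=cv2.INTER_CUBIC))
s=manip.get_state();print(s['ee_pos'],s['wrist_force'])
```

```text
[ 0.51869834  0.06612737 -0.00376441] [5.67882692 0.04349799 9.89974997]
```

View pics/c7.png

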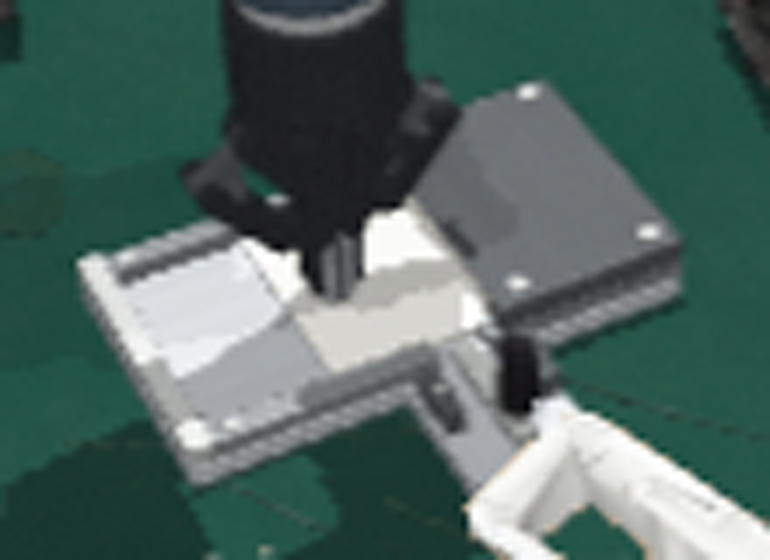

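The pane followed: its front corner is now at (325,372) in the crop. Slightly more pressure, then continue.

Call:
move_arm(
  increments=[
    [-0.3,-0.01,-0.02,0,0,0,255],
    [-0.7,-0.02,-0.03,0,0,0,255],
    [-1.2,-0.04,-0.03,0,0,0,255],
    [-1.7,-0.05,-0.03,0,0,0,255],
    [-2.2,-0.07,-0.03,0,0,0,255],
    [-2.7,-0.08,-0.03,0,0,0,255],
    [-3.1,-0.09,-0.03,0,0,0,255],
    [-3.4,-0.1,-0.03,0,0,0,255],
  ],
)

```text
time: 30.55
ee_pos: [0.484, 0.0651, -0.0038]
tool_rot: [[-0.031, 1.0, 0.006], [1.0, 0.031, -0.001], [-0.001, 0.006, -1.0]]
wrist_force: [2.2, -0.4, 16.4]
width: 0.003
finger_force: 8.3
```

Call:
move_arm(
  increments=[
    [-0.2,-0.01,0.03,0,0,0,255],
    [-0.5,-0.02,0.03,0,0,0,255],
    [-0.8,-0.02,0.03,0,0,0,255],
    [-1.1,-0.03,0.03,0,0,0,255],
    [-1.4,-0.04,0.03,0,0,0,255],
    [-1.7,-0.05,0.03,0,0,0,255],
    [-2.0,-0.06,0.03,0,0,0,255],
    [-2.2,-0.07,0.03,0,0,0,255],
  ],
)

```text
time: 31.55
ee_pos: [0.4618, 0.0645, -0.0038]
tool_rot: [[-0.031, 1.0, 0.006], [1.0, 0.031, -0.001], [-0.001, 0.006, -1.0]]
wrist_force: [1.7, -0.1, 15.3]
width: 0.001
finger_force: 7.9
```

Call:
move_arm(
  increments=[
    [-0.1,0,0,0,0,0,255],
    [-0.2,-0.01,0.01,0,0,0,255],
    [-0.3,-0.01,0.01,0,0,0,255],
    [-0.4,-0.01,0.01,0,0,0,255],
    [-0.5,-0.02,0.01,0,0,0,255],
    [-0.55,-0.02,0.01,0,0,0,255],
    [-0.6,-0.02,0.01,0,0,0,255],
    [-0.65,-0.02,0.01,0,0,0,255],
  ],
)

```text
time: 32.55
ee_pos: [0.4565, 0.0643, -0.0038]
tool_rot: [[-0.031, 0.999, 0.008], [1.0, 0.031, -0.001], [-0.001, 0.008, -1.0]]
wrist_force: [5.3, 0.2, 9.6]
width: -0.002
finger_force: 5.2
```

Call:
move_arm(
  increments=[
    [-0.05,0,-0.02,0,0,0,255],
    [-0.1,0,-0.03,0,0,0,255],
    [-0.15,0,-0.03,0,0,0,255],
    [-0.2,0,-0.03,0,0,0,255],
    [-0.25,0,-0.03,0,0,0,255],
    [-0.3,0,-0.03,0,0,0,255],
    [-0.3,0,-0.03,0,0,0,255],
    [-0.3,0,-0.03,0,0,0,255],
  ],
)

```text
time: 33.55
ee_pos: [0.4553, 0.0641, -0.0038]
tool_rot: [[-0.031, 0.999, 0.011], [1.0, 0.031, -0.001], [-0.001, 0.011, -1.0]]
wrist_force: [9.1, 0.6, 9.3]
width: 0.001
finger_force: 4.5
```

Drag force has risen to 9 N with the pane stalled, so it is at the stop. I'll lift and look.

Call:
move_arm(
  increments=[
    [0.1,0,0.3,0,0,0,255],
    [0.2,0,2,0,0,0,255],
    [0.2,0,5,0,0,0,180],
    [0.2,0,8,0,0,0,120],
    [0.2,0,10,0,0,0,120],
    [2,1,11,0,0,0,120],
    [5,1,11,0,0,0,120],
    [7,1,11,0,0,0,120],
  ],
)

```text
time: 34.55
ee_pos: [0.5192, 0.0748, 0.1035]
tool_rot: [[-0.031, 1.0, -0.003], [1.0, 0.031, -0.0], [0.0, -0.003, -1.0]]
wrist_force: [0.0, -0.2, 0.6]
width: 0.53
finger_force: 0.0
```

Run:
```python
from h import *
grab('scene','s8.png')
b=cv2.imread('pics/s8.png')[180:260,200:310]
cv2.imwrite('pics/c8.png',cv2.resize(b,None,fx=7,fy=7,interpolation=cv2.INTER_CUBIC))
s=manip.get_state();print(s['ee_pos'],s['wrist_force'],s['width'])
```

```text
[0.52165606 0.07440898 0.10352274] [ 3.12897764 -0.37046732  1.00635063] 0.5315046425846727
```

View pics/c8.png

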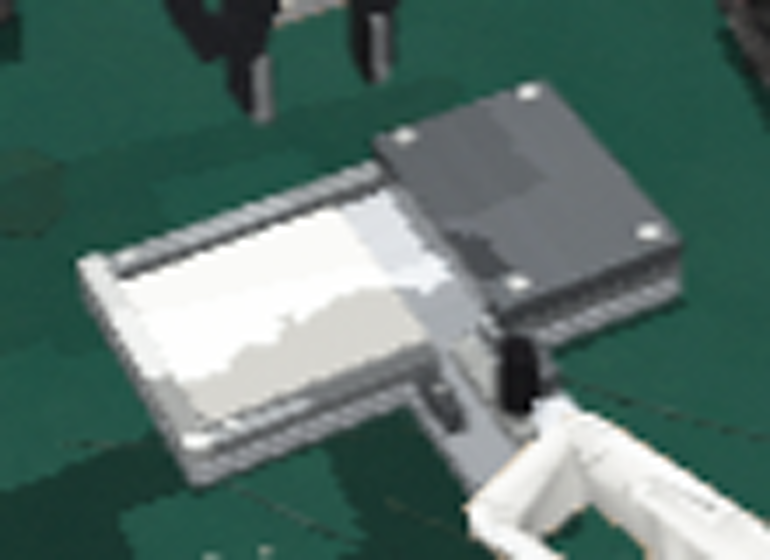

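The pane's front edge is against the stop and the channel behind it is clear; its rear edge is near (430,345). The fingers are open at about (310,90). Next is the knob.

Call:
move_arm(
  increments=[
    [0.6,-2,0,0,0,0,120],
    [1.5,-5,0,0,0,0,120],
    [2.4,-8,0,0,0,0,120],
    [3.1,-10.5,0,0,0,0,120],
    [3.3,-11.6,0,0,0,0,120],
    [3.3,-11.7,-1,0,0,0,120],
    [3.3,-11.7,-3,0,0,0,120],
    [3.3,-11.7,-4.5,0,0,0,120],
  ],
)

```text
time: 35.6
ee_pos: [0.5512, -0.0411, 0.0577]
tool_rot: [[-0.032, 0.999, -0.002], [0.999, 0.032, 0.001], [0.001, -0.002, -1.0]]
wrist_force: [-0.2, 0.7, 0.7]
width: 0.527
finger_force: 0.0
```

Run:
```python
from h import *
s=manip.get_state();print(s['time'],s['ee_pos'],s['wrist_force'],s['width'])
```

```text
35.6 [ 0.55124454 -0.04105187  0.05766259] [-0.22548532  0.70754225  0.67155258] 0.5265948822946468
```

Call:
move_arm(
  increments=[
    [0.3,-0.1,-0.5,0,0,0,120],
    [0.4,-0.2,-1,0,0,0,120],
    [0.4,-0.2,-1.6,0,0,0,120],
    [0.4,-0.2,-2.2,0,0,0,120],
    [0.4,-0.2,-2.7,0,0,0,120],
    [0.4,-0.2,-3.2,0,0,0,120],
    [0.4,-0.2,-3.5,0,0,0,120],
    [0.4,-0.2,-3.5,0,0,0,120],
  ],
)

```text
time: 36.6
ee_pos: [0.5565, -0.0443, 0.024]
tool_rot: [[-0.031, 1.0, -0.0], [1.0, 0.031, 0.0], [0.0, -0.0, -1.0]]
wrist_force: [-0.6, -0.4, 0.8]
width: 0.527
finger_force: 0.0
```

Call:
move_arm(
  grip_force=25,
  increments=[
    [0,0,0,0,0,0,150],
    [0,0,0,0,0,0,170],
    [0,0,0,0,0,0,185],
    [0,0,0,0,0,0,200],
    [0,0,0,0,0,0,215],
    [0,0,0,0,0,0,230],
    [0,0,0,0,0,0,230],
    [0,0,0,0,0,0,230],
  ],
)

```text
time: 37.6
ee_pos: [0.5564, -0.0443, 0.0243]
tool_rot: [[-0.031, 1.0, -0.0], [1.0, 0.031, -0.0], [-0.0, -0.0, -1.0]]
wrist_force: [-2.3, 0.2, 3.4]
width: 0.198
finger_force: 24.6
```

The knob is gripped (opening 17 mm). Pushing the bolt in.

Call:
move_arm(
  increments=[
    [-0.01,0.3,0,0,0,0,230],
    [-0.02,0.7,0,0,0,0,230],
    [-0.03,1.1,0,0,0,0,230],
    [-0.05,1.5,0,0,0,0,230],
    [-0.06,1.9,0,0,0,0,230],
    [-0.07,2.3,0,0,0,0,230],
    [-0.08,2.6,0,0,0,0,230],
    [-0.08,2.7,0,0,0,0,230],
  ],
)

```text
time: 38.6
ee_pos: [0.5556, -0.017, 0.0243]
tool_rot: [[-0.031, 1.0, -0.0], [1.0, 0.031, -0.0], [-0.0, -0.0, -1.0]]
wrist_force: [-4.0, -2.5, 5.4]
width: 0.193
finger_force: 24.8
```

Call:
move_arm(
  increments=[
    [0,0.1,0,0,0,0,230],
    [0,0.2,0,0,0,0,230],
    [-0.01,0.3,0,0,0,0,230],
    [-0.01,0.4,0,0,0,0,230],
    [-0.02,0.5,0,0,0,0,230],
    [-0.02,0.6,0,0,0,0,230],
    [-0.02,0.7,0,0,0,0,230],
    [-0.02,0.7,0,0,0,0,230],
  ],
)

```text
time: 39.6
ee_pos: [0.5555, -0.0126, 0.0243]
tool_rot: [[-0.032, 0.999, -0.0], [0.999, 0.032, -0.004], [-0.004, -0.0, -1.0]]
wrist_force: [-5.2, -10.7, 4.2]
width: 0.2
finger_force: 24.8
```

The bolt is stalled at its end: force 10.7 N, y position as predicted. Releasing straight up.

Call:
move_arm(
  increments=[
    [0,0,0,0,0,0,180],
    [0,0,0,0,0,0,130],
    [0,0,0,0,0,0,120],
    [0,0,0,0,0,0,120],
    [0,0,1.5,0,0,0,120],
    [0,0,4,0,0,0,120],
    [0,0,8,0,0,0,120],
    [0,0,12,0,0,0,120],
  ],
)

```text
time: 40.6
ee_pos: [0.5557, -0.0103, 0.1464]
tool_rot: [[-0.031, 1.0, 0.001], [1.0, 0.031, -0.0], [-0.0, 0.001, -1.0]]
wrist_force: [0.7, 0.2, -0.6]
width: 0.526
finger_force: 0.0
```

Call:
move_arm(
  increments=[
    [-3,-2,2,0,0,0,120],
    [-6,-5,4,0,0,0,120],
    [-9,-9,6,0,0,0,120],
    [-12,-14,7,0,0,0,120],
    [-14,-19,7,0,0,0,120],
    [-14,-24,7,0,0,0,120],
    [-14,-24,7,0,0,0,120],
    [-14,-24,7,0,0,0,120],
  ],
)

```text
time: 41.6
ee_pos: [0.4155, -0.25, 0.2147]
tool_rot: [[-0.03, 1.0, 0.0], [1.0, 0.03, 0.0], [0.0, 0.0, -1.0]]
wrist_force: [-0.2, -0.0, -1.1]
width: 0.531
finger_force: 0.0
```

Run:
```python
from h import *
im=grab('top','t9.png'); s=manip.get_state();print(s['time'],s['ee_pos'])
o=np.array([.558,.0675]);th=np.radians(1.74);R=np.array([[np.cos(th),-np.sin(th)],[np.sin(th),np.cos(th)]])
tj=lambda u,v,z:(R.T@(cast('top',u,v,z)[:2]-o)*1e3).round(1)
g=im.mean(2).astype(int)
w=[proj('top',np.r_[R@np.array([x,0])/1e3+o,.018]) for x in(-135,15)];c=int(w[0][0]);print('column',c)
for r in range(190,250):
    print(r,g[r,c-8:c+9:4],tj(c,r,.018)[0]) if r<208 or r>236 else 0
m=(im.max(2)<75).astype(np.uint8);m[:,:270]=0;m[:190]=0;m[225:]=0;m[:,315:]=0
n,l,st,ce=cv2.connectedComponentsWithStats(m)
for i in range(1,n):
    if st[i,4]>8: print(st[i],ce[i],tj(*ce[i],.06))
a=cv2.imread('pics/t0.png');d=cv2.absdiff(a,cv2.imread('pics/t9.png')).max(2)
for nm,(x0,y0,x1,y1) in dict(tape=(310,118,348,156),gauge=(336,244,358,266),lamp=(230,92,276,144)).items(): print(nm,d[y0:y1,x0:x1].mean(),(d[y0:y1,x0:x1]>60).sum())
```

```text
41.65 [ 0.41559199 -0.24940286  0.21459707]
column 261
190 [137 138 136 136 137] 36.7
191 [138 139 140 139 138] 33.5
192 [138 138 137 140 139] 30.3
193 [141 138 138 139 139] 27.1
194 [135 137 140 139 141] 23.9
195 [135 137 138 139 137] 20.7
196 [142 146 137 146 147] 17.5
197 [193 192 182 199 197] 14.3
198 [244 244 243 245 245] 11.1
199 [249 249 249 250 250] 7.9
200 [249 250 250 250 250] 4.7
201 [250 250 250 250 250] 1.5
202 [249 251 251 250 248] -1.7
203 [249 250 251 250 243] -4.8
204 [250 250 250 250 247] -8.0
205 [250 250 251 250 250] -11.2
206 [248 251 251 248 250] -14.3
207 [253 253 253 252 253] -17.5
237 [253 253 253 253 253] -110.6
238 [253 253 253 253 253] -113.6
239 [253 253 253 253 253] -116.7
240 [253 253 253 253 253] -119.7
241 [243 246 246 246 246] -122.7
242 [250 251 250 250 251] -125.8
243 [252 252 252 252 252] -128.8
244 [252 252 252 252 252] -131.8
245 [223 224 225 225 229] -134.9
246 [131 133 134 135 139] -137.9
247 [92 91 91 93 95] -140.9
248 [86 86 90 88 89] -143.9
249 [87 87 88 86 86] -146.9
tape 7.382271468144045 0
gauge 5.787190082644628 0
lamp 6.14799331103679 0
```

Run:
```python
from h import *
o=np.array([.558,.0675]);th=np.radians(1.74);R=np.array([[np.cos(th),-np.sin(th)],[np.sin(th),np.cos(th)]])
for f in('t0.png','t9.png'):
    g=cv2.imread('pics/'+f).max(2); print(f); print(g[196:210,276:306])
for y in(-109,-82,-79): print(y,proj('top',np.r_[R@np.array([-6,y])/1e3+o,.064]))
```

```text
t0.png
[[142 141 131 132 129 132 148 181 131 131 132 132 157 216 144 128 130 137
  170 242 246 245 245 245 244 241 146 120 219 243]
 [209 207 124 116 114 116 134 185 134 120 121 120 125 149 123 121 119 129
  194 244 246 244 243 242 245 240 153 126 229 245]
 [250 247 145 174 175 173 173 235 216 207 208 208 210 210 209 206 207 212
  237 247 244 223 193 175 219 237 152 157 240 246]
 [253 251 159 167 173 178 194 245 245 244 244 245 244 243 244 242 243 242
  239 237 212 139 111 102 132 179 140 136 231 240]
 [253 252 214 235 237 235 232 248 248 249 247 248 248 248 248 247 247 239
  235 226 146  87  79  74  79 107 129 121 223 244]
 [253 251 202 243 245 231 232 244 243 243 243 243 243 242 238 241 240 229
  224 168  92  78  79  78  74  79 105  98 161 245]
 [253 251 193 242 239 246 247 247 247 246 248 247 247 246 246 246 244 237
  229 128  68  73  78  78  77  84 121  96 127 242]
 [253 252 205 236 237 247 249 249 249 249 249 248 248 248 248 248 248 246
  243 131  66  61  68  73  76 135 134  96 118 227]
 [253 251 210 239 221 238 247 247 248 248 248 247 247 247 247 247 247 246
  242 137  71  63  
[... 1812 characters left out ...]
211 209 210 198 166 135 106 111 122 162 206 220 249
  250 250 250 250 250 250 250 248 210 113  98 127]
 [238 234 233 241 242 241 239 245 246 246 241 207 199 199 211 244 247 250
  251 251 250 250 250 250 250 249 217 118 101 109]
 [253 252 213 226 227 226 235 251 251 252 251 248 247 247 247 251 251 251
  251 251 250 251 251 251 251 249 219 119  99 102]
 [254 253 203 216 212 214 219 250 251 250 249 250 250 250 249 249 249 249
  250 251 251 251 251 251 251 249 215 120  96  99]
 [254 253 212 215 213 208 213 249 230 202 195 196 200 226 201 192 193 197
  222 250 251 251 250 250 250 249 216 114  97 100]]
-109 [298.5140816  200.78683079]
-82 [289.50703082 200.75723205]
-79 [288.50610873 200.75394284]
```

The knob is now at column ~288.3, matching y = -79 mm (fully in). The pane's rear edge is at x ≈ -15 mm, so it is seated, and the bystanders have not moved. Handing in.

```bash
python3 -c "
from rig import manip
print(manip.finish_job())"
```

```text
the job is handed in; nothing more can be done
None
```

The job is handed in at about 42 s: the pane sits against the front stop, the bolt is fully in behind it and the knob is released; the last overhead picture shows the lamp, gauge block and tape unmoved.

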